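Point out a matching tube and dish for the witness record

TASK

Show the record camera that the sample and its dish match: point straight down at the blue-capped tube with your fingertips about two centimetres above its cap and stay there for two seconds, then point in the same way at the dish with the blue ring for two seconds, then press the green button on the white box to confirm, let it come back up and draw clear. Only point: touch nothing but the green button and its box, and lift or shift nothing. Do not come down to point over any of the other tubes or dishes.

Things in the scene. Friction and masses are not known exactly. Their poses are not given: they have to be found in the camera images.
- tube_blue: upright screw-cap sample tube with a blue cap, loose in a well of the tube block: white barrel 16 mm across, cap 21 mm across and 16 mm high, 85 mm tall overall; origin at the centre of its foot, z up its axis
- tube_blue_top (a point): centre of the top face of the blue cap, about 100 mm above the bench; z up
- tube_yellow: upright screw-cap sample tube with a yellow cap, loose in a well of the tube block: white barrel 16 mm across, cap 21 mm across and 16 mm high, 85 mm tall overall; origin at the centre of its foot, z up its axis
- tube_yellow_top (a point): centre of the top face of the yellow cap, about 100 mm above the bench; z up
- tube_red: upright screw-cap sample tube with a red cap, loose in a well of the tube block: white barrel 16 mm across, cap 21 mm across and 16 mm high, 85 mm tall overall; origin at the centre of its foot, z up its axis
- tube_red_top (a point): centre of the top face of the red cap, about 100 mm above the bench; z up
- tube_white: upright screw-cap sample tube with a white cap, loose in a well of the tube block: amber barrel 16 mm across, cap 21 mm across and 16 mm high, 85 mm tall overall; origin at the centre of its foot, z up its axis
- tube_white_top (a point): centre of the top face of the white cap, about 100 mm above the bench; z up
- dish_blue: round lidded culture dish with a blue ring round the edge of its lid and a pale middle, 58 mm across and 15 mm high, loose on the warm plate; origin at the centre of its underside, z up
- dish_blue_top (a point): centre of the top face of the dish with the blue ring, about 27 mm above the bench; z up
- dish_yellow: round lidded culture dish with a yellow ring round the edge of its lid and a pale middle, 58 mm across and 15 mm high, loose on the warm plate; origin at the centre of its underside, z up
- dish_yellow_top (a point): centre of the top face of the dish with the yellow ring, about 27 mm above the bench; z up
- dish_red: round lidded culture dish with a red ring round the edge of its lid and a pale middle, 58 mm across and 15 mm high, loose on the warm plate; origin at the centre of its underside, z up
- dish_red_top (a point): centre of the top face of the dish with the red ring, about 27 mm above the bench; z up
- tube_block: fixed aluminium block, 70 x 230 x 50 mm high, with four wells 35 mm deep in a row along its y axis, 60 mm apart; a tube stands in each; origin under its centre
- warm_plate: fixed flat black and grey plate, 100 x 270 x 12 mm high, long along its y axis, with the three dishes on it; the block and the plate stand one to the left and one to the right of the robot's middle line, either way round; origin under its centre
- confirm_box: fixed white box, 90 x 150 x 40 mm high, farther from the robot than block and plate, with a blank black window and one round green push button on its top; origin under its centre
- confirm_top (a point): centre of the top face of the green button (30 mm across, in a grey collar) on the confirm box; z up
- confirm (a joint): travel of the green button in m: 0 up, 0.006 fully down; a spring brings it back; it takes about 5 N to press it fully, and counts as pressed past about two thirds of its travel
- bottle: loose amber bottle, 52 mm across and 100 mm tall, a bystander; origin under its centre
- jar: loose clear jar with a black lid, 56 mm across and 60 mm tall, a bystander; origin under its centre
- timer: loose grey bench timer, 50 x 50 x 18 mm, a bystander between block and plate; origin under its centre

How it is judged:
On the way, in this order (a step that is already met when the one before it is completed fails the run):
1. the fingertips dwell just above the blue cap, centred on it within 25 mm, without contact (horizontal distance between the grasp point and tube_blue_top below 0.025 m and z of the grasp point in the frame of tube_blue_top between 0.02 and 0.07 m), for 1.6 s.
2. the fingertips dwell just above the dish with the blue ring, centred on it within 25 mm, without contact (horizontal distance between the grasp point and dish_blue_top below 0.025 m and z of the grasp point in the frame of dish_blue_top between 0.02 and 0.07 m), for 1.6 s.
3. the green button is pressed (value of joint confirm above 0.004 m), for 0.05 s.
At the end, for the whole second after the job is handed in: The green button is back up (within 1 mm), and every tube, dish and loose thing is at rest within 10 mm of where it started (value of joint confirm below 0.001 m and distance of each of tube_blue_top, tube_yellow_top, tube_red_top, tube_white_top, dish_blue_top, dish_yellow_top, dish_red_top, bottle, jar, timer from where it was at the start of the episode below 0.01 m and linear speed of each of tube_blue, tube_yellow, tube_red, tube_white, dish_blue, dish_yellow, dish_red below 0.02 m/s); the robot touches nothing.
It fails at once if the robot touches a tube, a dish, the tube block, the warm plate, the bottle, the jar or the timer (contact force between any of the fingers, the arm and tube_blue above 0.5 N or contact force between any of the fingers, the arm and tube_yellow above 0.5 N or contact force between any of the fingers, the arm and tube_red above 0.5 N or contact force between any of the fingers, the arm and tube_white above 0.5 N or contact force between any of the fingers, the arm and dish_blue above 0.5 N or contact force between any of the fingers, the arm and dish_yellow above 0.5 N or contact force between any of the fingers, the arm and dish_red above 0.5 N or contact force between any of the fingers, the arm and tube_block above 0.5 N or contact force between any of the fingers, the arm and warm_plate above 0.5 N or contact force between any of the fingers, the arm and bottle above 0.5 N or contact force between any of the fingers, the arm and jar above 0.5 N or contact force between any of the fingers, the arm and timer above 0.5 N).
It fails at once if the robot touches anything other than the green button and its box (contact force between the fingers and anything else above 0.5 N and contact force between the fingers and confirm_box below 0.05 N).
It fails at once if a tube, dish or loose thing is shifted or lifted by more than 10 mm (distance of any of tube_blue_top, tube_yellow_top, tube_red_top, tube_white_top, dish_blue_top, dish_yellow_top, dish_red_top, bottle, jar, timer from where it was at the start of the episode above 0.01 m).
It fails at once if the fingertips come down close (within about 40 mm above, 20 mm sideways) over a tube or dish that is not blue ((horizontal distance between the grasp point and tube_yellow_top below 0.02 m and z of the grasp point in the frame of tube_yellow_top below 0.06 m) or (horizontal distance between the grasp point and tube_red_top below 0.02 m and z of the grasp point in the frame of tube_red_top below 0.06 m) or (horizontal distance between the grasp point and tube_white_top below 0.02 m and z of the grasp point in the frame of tube_white_top below 0.06 m) or (horizontal distance between the grasp point and dish_yellow_top below 0.02 m and z of the grasp point in the frame of dish_yellow_top below 0.06 m) or (horizontal distance between the grasp point and dish_red_top below 0.02 m and z of the grasp point in the frame of dish_red_top below 0.06 m)).
It also fails if it takes over 64 s, if anything falls off the work surface, if the arm or the gripper's body presses on something with over 40 N, if the wrist force passes 120 N, or if a joint passes its speed limit or range.

ROBOT

A 7-joint arm with a two-finger parallel gripper is mounted at the origin on the work surface. World frame = base frame: x ahead of the robot, y to its left, z up, the work surface at z = 0. Lengths are in m, angles in rad, forces in N, time in s.
With the tool pointing down it reaches from about 0.4 to 0.85 m from the base axis. Payload 10.4 kg.
Tool frame: the origin (TCP) lies between the finger pads; the fingertips stand 19 mm ahead of it and the grasp point (between the pads) is the TCP; x points along the fingers, y is the direction in which the jaws open and shut, and the axes are right-handed (so a half turn about x gives the same grasp; the last joint's range is limited). The gripper opens to 87 mm and grips with 3 to 60 N. Pads are 19 mm wide; open, the fingers measure 117 mm over their backs; the gripper's body (75 mm by 190 mm) begins 51 mm behind the grasp point.
Start: joints at [1.103, 0.332, -0.065, 1.46, 0.022, 1.35, -0.088], TCP at [0.269, -0.564, 0.203] pointing down, gripper open.
Joint ranges: [-2.6, 2.6], [-0.5, 2.12], [-1.47, 1.34], [0.16, 2.42], [-1.27, 4.41], [0.06, 2.06], [-2.6, 2.6]. Speed limits (rad/s): [2.22, 2.22, 2.79, 2.79, 3.14, 3.14, 3.14].

INTERFACE

Orientations are given as a unit quaternion [x, y, z, w].
In Python, from bench import r gives the robot as it stands.
- The arm moves only by the tool drive_tool, never from a script. Its argument "motion" is a list of rows, each a list of 4 numbers: the shift along the tool's x, y, z in cm, then the turn about the tool's x in units of 5 degrees (1.0 is 5 degrees). In form: [[tx, ty, tz, twist], ...]. A call has 1 to 20 rows; each row is the pose to reach, as a shift and turn from the pose commanded when the call began, along the tool's axes at that moment; what a row does not reach only later rows make up. A row lasts 1/12 s, in which the tool goes at most 41.7 mm and 7.16 degrees, less where a joint would pass 70% of its speed; a pose out of reach is approached as far as the arm can. A call with a gripper value outside its range is refused whole. "grip" is the closure in counts, from 0 (fully open) to 255 (shut), set as the call begins (left out, the last holds). The fingers move at their own pace and stop on an object; "force" is the grip in N (left out, the last holds). Time passes only in rows, so rows that repeat a pose let the fingers close. It gives the time, the measured TCP pose, the force and the opening at its end, in the units of the state.
- r.read_state(): the state, without advancing time (a new reading comes with each control period).
- r.camera(name): name is "side" or "top" or "wrist"; returns the picture (480x640x3 uint8, red, green, blue); there is no depth.
- r.calibration(name): a dict with "fx", "fy", "cx", "cy" (pixels), "dist" ([k1, k2, p1, p2, k3] as OpenCV has them; the pictures are not rectified), "xyz" and "orientation" of the camera in the world. Camera axes: x right, y up, looking along -z (the intrinsics and any distortion apply to the point x, -y, -z); pixel columns grow to the right and rows downward; lengths in m; the calibration is good to about 2 mm. A picture is of the moment at which its call begins: read the wrist's pose just before it. calibration takes no time and is no camera call; for the wrist camera it gives the pose at the moment of the call.
- r.close_job(): hands the job in, once; it reports no verdict.
The state is a dict: "time": time; "joint_positions": joint angles; "joint_vel": joint speeds; "joint_torque": joint torques, N m; "ee_pos": TCP position; "eef_rot": TCP orientation; "ft_force": force on the tool from outside, world axes, zero at the start; "torque": the same for the moment, N m; "width": finger opening in m.
Only numpy, scipy, OpenCV 4.12 (cv2) and the standard library are available. Lean on these libraries where they do the work, as an engineer would, in place of code of your own. Each camera call takes 0.05 s, during which the arm holds its last target.

## Working session

There is one attempt and no reset: what is moved stays moved. The work goes in short steps, Python scripts to look and compute and a tool call to move; the robot and the scene stay as the last step left them, time stands still between calls to the robot, and variables do not carry over. Pictures are saved under pics/ and viewed, and the job is handed in when it is done.

Besides the shell and the picture viewer there is one more tool, called after ">>>" as name([rows], argument=value, ...), one row to a line, values as JSON. drive_tool: Moves the arm, as the interface text tells. Its arguments: {"type":"object","properties":{"motion":{"type":"array","items":{"type":"array","items":{"type":"number"}}},"grip":{"type":"number"},"force":{"type":"number"}},"required":["motion"]}

```bash
mkdir -p pics; ls
python3 - <<'E'
from bench import r
import cv2,json
s=r.read_state(); print(s)
for n in("top","side"):
    im=r.camera(n); cv2.imwrite(f"pics/{n}0.png",im[:,:,::-1]); print(n,r.calibration(n))
E
```

```text
pics
{'time': 0.0, 'joint_positions': array([ 1.10341235,  0.33286566, -0.06467542,  1.46095822,  0.0216067 ,
        1.34986289, -0.08848296]), 'joint_vel': array([-2.68156115e-03, -1.90031451e-03, -1.88971393e-03, -1.00898809e-03,
       -6.48553382e-04,  6.61161645e-05, -1.88445792e-05]), 'joint_torque': array([-1.07524265e-03, -6.23260546e+01,  2.35865236e-02, -3.89897346e+01,
       -6.15540706e-02,  3.97439883e-02,  1.24447115e-04]), 'ee_pos': array([ 0.2687163 , -0.5638302 ,  0.20204969]), 'eef_rot': array([-0.68955509, -0.15644292,  0.68982722, -0.15549212]), 'ft_force': array([-0.31370073,  0.42259972, -0.05373278]), 'torque': array([ 0.00431944,  0.00272768, -0.01485287]), 'width': 0.08732587639763027}
top {'fx': 506.8195582779926, 'fy': 506.8195582779926, 'cx': 315.85954282042206, 'cy': 237.88814252986205, 'dist': array([-0.08991953,  0.        ,  0.        ,  0.        ,  0.        ]), 'xyz': array([0.34175382, 0.0154473 , 1.15204768]), 'orientation': array([-0.06943723,  0.07926287,  0.73826854, -0.66622477])}
side {'fx': 482.85264298558945, 'fy': 482.85264298558945, 'cx': 320.84814933125597, 'cy': 235.89420205302744, 'dist': array([-0.0538245,  0.       ,  0.       ,  0.       ,  0.       ]), 'xyz': array([0.13672143, 0.44917692, 0.67450408]), 'orientation': array([-0.14124593,  0.37272306,  0.849971  , -0.34449443])}
```

View pics/top0.png

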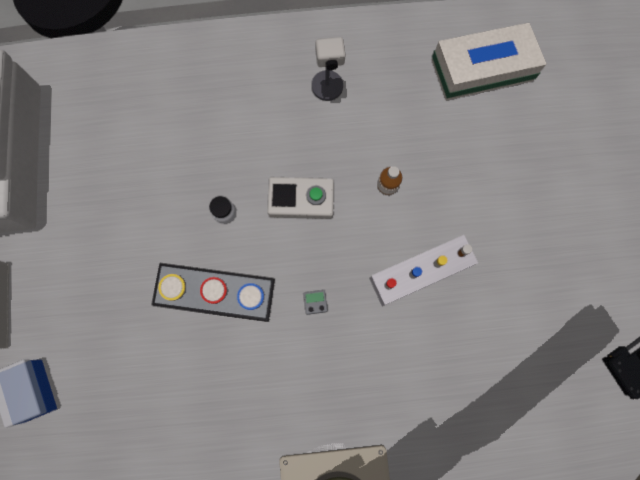

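View pics/side0.png

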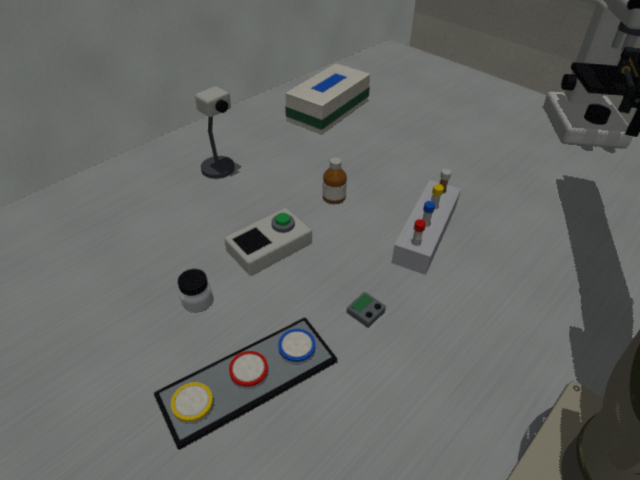

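The top view has the blue cap near (417,272), the blue-ring dish near (250,296), and the green button near (316,195). The side view has them near (429,207), (297,345) and (283,219). Next I'll localise these and everything else.

```bash
cat > h.py <<'E'
import cv2,numpy as np
from scipy.spatial.transform import Rotation as R
def ray(c,uv):
    K=np.array([[c['fx'],0,c['cx']],[0,c['fy'],c['cy']],[0,0,1]])
    p=cv2.undistortPoints(np.array([[uv]],float),K,np.array(c['dist']))[0,0]
    return np.array(c['xyz']),R.from_quat(c['orientation']).apply([p[0],-p[1],-1])
def onz(c,uv,z):
    o,d=ray(c,uv); return o+d*(z-o[2])/d[2]
def tri(c1,u1,c2,u2):
    o1,d1=ray(c1,u1);o2,d2=ray(c2,u2)
    t=np.linalg.lstsq(np.c_[d1,-d2],o2-o1,rcond=None)[0]
    a,b=o1+d1*t[0],o2+d2*t[1]; return (a+b)/2,np.linalg.norm(a-b)
RNG={'blue':[(100,150,60,130,255,255)],'yellow':[(22,140,90,32,255,255)],'red':[(0,180,90,6,255,255),(174,180,90,180,255,255)],'green':[(65,120,60,85,255,255)]}
def blobs(im,col,mn=25):
    h=cv2.cvtColor(im,cv2.COLOR_RGB2HSV); m=0
    for g in RNG[col]: m=m|cv2.inRange(h,g[:3],g[3:])
    cs,_=cv2.findContours(m,cv2.RETR_EXTERNAL,cv2.CHAIN_APPROX_NONE)
    out=[]
    for c in cs:
        if cv2.contourArea(c)>mn:
            (x,y),w,a=cv2.minAreaRect(c); M=cv2.moments(c); out.append((round(M['m10']/M['m00'],1),round(M['m01']/M['m00'],1),np.round(w,1).tolist(),cv2.contourArea(c)))
    return out
E
python3 - <<'E'
from h import *
from bench import r
for n in("top","side"):
    im=cv2.imread(f"pics/{n}0.png")[:,:,::-1]; c=r.calibration(n)
    for col in RNG:
        for b in blobs(im,col):
            print(n,col,b,*[f"z{z}:"+str(onz(c,b[:2],z).round(3)[:2]) for z in(.027,.045,.1)])
c=r.calibration("top")
for n,uv,z in [("white",(465,251),.1),("bottle",(391,180),.08),("jar",(221,208),.06),("timer",(316,302),.018),("camstandhead",(330,50),.15)]: print(n,onz(c,uv,z).round(3))
E
```

```text
top blue (43.7, 385.1, [53.1, 10.2], 470.5) z0.027:[0.312 0.619] z0.045:[0.312 0.61 ] z0.1:[0.314 0.58 ]
top blue (416.2, 271.6, [7.1, 8.5], 48.0) z0.027:[ 0.481 -0.229] z0.045:[ 0.479 -0.225] z0.1:[ 0.472 -0.213]
top blue (492.2, 51.8, [13.7, 46.3], 553.5) z0.027:[ 1.015 -0.507] z0.045:[ 1.005 -0.498] z0.1:[ 0.972 -0.473]
top yellow (171.5, 286.7, [25.0, 25.0], 491.5) z0.027:[0.503 0.32 ] z0.045:[0.5   0.316] z0.1:[0.493 0.301]
top yellow (441.6, 260.3, [7.1, 9.2], 52.5) z0.027:[ 0.501 -0.291] z0.045:[ 0.498 -0.286] z0.1:[ 0.49  -0.271]
top red (390.8, 282.8, [6.4, 7.8], 40.0) z0.027:[ 0.462 -0.169] z0.045:[ 0.46  -0.166] z0.1:[ 0.454 -0.157]
top green (315.6, 193.6, [11.0, 11.0], 100.0) z0.027:[ 0.686 -0.023] z0.045:[ 0.68  -0.022] z0.1:[ 0.663 -0.02 ]
side blue (296.5, 344.8, [32.0, 35.0], 901.5) z0.027:[0.461 0.15 ] z0.045:[0.452 0.159] z0.1:[0.424 0.184]
side blue (429.0, 206.6, [9.5, 11.1], 83.0) z0.027:[ 0.508 -0.287] z0.045:[ 0.498 -0.267] z0.1:[ 0.466 -0.204]
side blue (328.6, 82.4, [8.6, 32.2], 203.5) z0.027:[ 1.059 -0.565] z0.045:[ 1.034 -0.537] z0.1:[ 0.955 -0.451]
side yellow (191.3, 401.3, [36.1, 42.4], 1208.5) z0.027:[0.5   0.324] z0.045:[0.489 0.328] z0.1:[0.459 0.338]
side yellow (438.5, 188.7, [10.4, 9.5], 66.0) z0.027:[ 0.529 -0.355] z0.045:[ 0.518 -0.332] z0.1:[ 0.485 -0.264]
side red (247.9, 367.9, [33.0, 38.0], 973.5) z0.027:[0.484 0.231] z0.045:[0.474 0.237] z0.1:[0.445 0.256]
side red (420.0, 223.0, [6.0, 10.0], 46.0) z0.027:[ 0.491 -0.23 ] z0.045:[ 0.481 -0.211] z0.1:[ 0.451 -0.153]
side green (361.6, 302.7, [9.2, 19.1], 146.5) z0.027:[0.442 0.012] z0.045:[0.434 0.025] z0.1:[0.408 0.062]
side green (282.2, 218.6, [11.0, 14.0], 118.0) z0.027:[ 0.7   -0.042] z0.045:[ 0.684 -0.028] z0.1:[0.637 0.014]
white [ 0.505 -0.324  0.1  ]
bottle [ 0.684 -0.191  0.08 ]
jar [0.664 0.192 0.06 ]
timer [0.438 0.002 0.018]
camstandhead [ 0.978 -0.085  0.15 ]
```

Run:
```python
from h import *
from bench import r
t=r.calibration("top");s=r.calibration("side")
RNG['blue']=[(95,110,60,130,255,255)]
im=cv2.imread("pics/top0.png")[:,:,::-1]
bl=[b for b in blobs(im,'blue',15) if 220<b[0]<430]; print(bl)
for b in bl: print(onz(t,b[:2],.027).round(3))
print("tube",tri(t,(416.2,271.6),s,(429,206.6)))
print("btn",tri(t,(315.6,193.6),s,(282.2,218.6)))
print("dish",tri(t,(250.5,296),s,(296.5,344.8)))
st=r.read_state();M=R.from_quat(st['eef_rot']).as_matrix();print(M.round(4))
p=st['ee_pos']
for g in [(.471,-.212,.205),(.471,-.212,.14)]: print((M.T@(np.array(g)-p)*100).round(2))
```

```text
[(250.1, 296.2, [25.0, 26.0], 517.0), (416.4, 271.5, [8.5, 9.2], 58.5)]
[0.464 0.146 0.027]
[ 0.481 -0.23   0.027]
tube (array([ 0.47289251, -0.21589212,  0.08945316]), np.float64(0.0010869807762856074))
btn (array([ 0.67768414, -0.02206847,  0.05281817]), np.float64(8.624080231034614e-05))
dish (array([0.46561791, 0.1461359 , 0.01791871]), np.float64(0.0003209909370277947))
[[-6.000e-04  4.303e-01 -9.027e-01]
 [ 1.100e-03 -9.027e-01 -4.303e-01]
 [-1.000e+00 -1.300e-03  1.000e-04]]
[ -0.26 -23.06 -33.4 ]
[  6.24 -23.05 -33.4 ]
```

>>> drive_tool([
  [0,-0.5,-0.7,0],
  [0,-1.5,-2.2,0],
  [0,-3,-4.3,0],
  [0,-5,-7.2,0],
  [0,-7,-10.1,0],
  [0,-9,-13,0],
  [0,-11,-15.9,0],
  [0,-13,-18.8,0],
  [0,-15,-21.7,0],
  [0,-17,-24.6,0],
  [0,-19,-27.5,0],
  [0,-20.7,-30,0],
  [0,-22,-31.8,0],
  [0,-22.8,-33,0],
  [0,-23.1,-33.4,0],
  [0,-23.1,-33.4,0],
  [0,-23.1,-33.4,0],
  [0,-23.1,-33.4,0],
], grip=225)

```text
time: 1.6
ee_pos: [0.4703, -0.2132, 0.2027]
eef_rot: [-0.69, -0.155, 0.69, -0.155]
ft_force: [-0.0, -0.0, 0.1]
width: 0.0102
```

Run:
```python
from h import *
from bench import r
c=r.calibration("wrist");st=r.read_state();im=r.camera("wrist");cv2.imwrite("pics/w1.png",im[:,:,::-1])
RNG['blue']=[(95,110,60,130,255,255)]
for b in blobs(im,'blue',200): print(b,onz(c,b[:2],.1).round(4))
```

```text
(323.9, 234.7, [27.0, 24.0], 517.5) [ 0.4754 -0.2158  0.1   ]
```

View pics/w1.png

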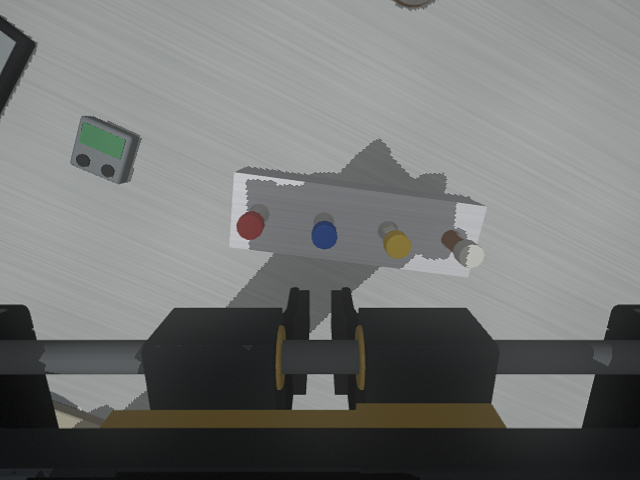

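The wrist view shows the blue cap at (324,235), second in the row between red and yellow. It casts to within 5 mm of the other fix, so I'm centred and can come down.

>>> drive_tool([
  [0.5,0,0,0],
  [1.5,0,0,0],
  [3,0,0,0],
  [4.5,0,0,0],
  [5.5,0,0,0],
  [6.1,0,0,0],
  [6.2,0,0,0],
  [6.2,0,0,0],
  [6.2,0,0,0],
  [6.2,0,0,0],
  [6.2,0,0,0],
  [6.2,0,0,0],
  [6.2,0,0,0],
  [6.2,0,0,0],
  [6.2,0,0,0],
  [6.2,0,0,0],
  [6.2,0,0,0],
  [6.2,0,0,0],
  [6.2,0,0,0],
  [6.2,0,0,0],
])

```text
time: 3.32
ee_pos: [0.471, -0.212, 0.1409]
eef_rot: [0.69, 0.156, -0.69, 0.156]
ft_force: [0.4, -0.1, -0.5]
width: 0.0101
```

>>> drive_tool([
  [0,0,0,0],
  [0,0,0,0],
  [0,0,0,0],
  [0,0,0,0],
  [0,0,0,0],
  [0,0,0,0],
  [0,0,0,0],
  [0,0,0,0],
  [0,0,0,0],
  [0,0,0,0],
  [0,0,0,0],
  [0,0,0,0],
  [0,0,0,0],
  [0,0,0,0],
  [0,0,0,0],
  [0,0,0,0],
])

```text
time: 4.65
ee_pos: [0.4711, -0.212, 0.1409]
eef_rot: [0.69, 0.156, -0.69, 0.156]
ft_force: [-0.1, -1.1, 1.5]
width: 0.0106
```

Run:
```python
from h import *
from bench import r
cv2.imwrite("pics/s2.png",r.camera("side")[:,:,::-1])
st=r.read_state();M=R.from_quat(st['eef_rot']).as_matrix();p=st['ee_pos'];print(st['time'],p,M.round(3))
for g in [(.471,-.213,.202),(.464,.148,.202),(.464,.148,.067),(.464,.148,.15),(.678,-.022,.15)]: print((M.T@(np.array(g)-p)*100).round(2))
```

```text
4.7 [ 0.47105143 -0.21195978  0.14086008] [[ 0.     0.43  -0.903]
 [-0.    -0.903 -0.43 ]
 [-1.     0.    -0.   ]]
[-6.11  0.09  0.05]
[ -6.12 -32.8  -14.85]
[  7.38 -32.8  -14.85]
[ -0.92 -32.8  -14.85]
[ -0.91  -8.24 -26.85]
```

View pics/s2.png

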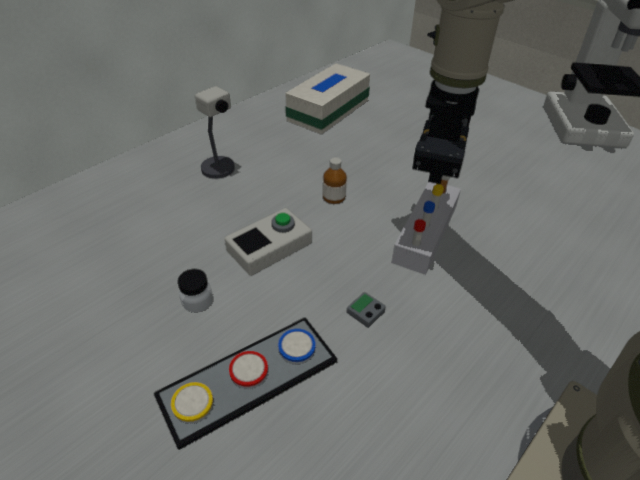

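The side view shows the fingertips ending near (436,182), with the blue cap at (429,207). I'll project where the tips should appear, to be sure they're over blue and not yellow.

Run:
```python
from h import *
from bench import r
c=r.calibration("side")
def proj(P):
    q=R.from_quat(c['orientation']).inv().apply(np.array(P)-c['xyz'])*[1,-1,-1]
    K=np.array([[c['fx'],0,c['cx']],[0,c['fy'],c['cy']],[0,0,1]])
    return cv2.projectPoints(q[None],np.zeros(3),np.zeros(3),K,np.array(c['dist']))[0].ravel().round(1)
for P in [(.471,-.212,.122),(.471,-.212,.141),(.471,-.213,.1),(.472,-.215,.092),(.49,-.27,.122)]: print(P,proj(P))
print(onz(c,(436,182),.122))
im=cv2.imread("pics/s2.png"); cv2.imwrite("pics/s2z.png",cv2.resize(im[130:270,370:500],None,fx=4,fy=4))
```

```text
(0.471, -0.212, 0.122) [431.3 194.5]
(0.471, -0.212, 0.141) [433.1 186.3]
(0.471, -0.213, 0.1) [429.6 203.4]
(0.472, -0.215, 0.092) [429.1 205.9]
(0.49, -0.27, 0.122) [439.9 177.2]
[ 0.48665425 -0.25121758  0.122     ]
```

View pics/s2z.png

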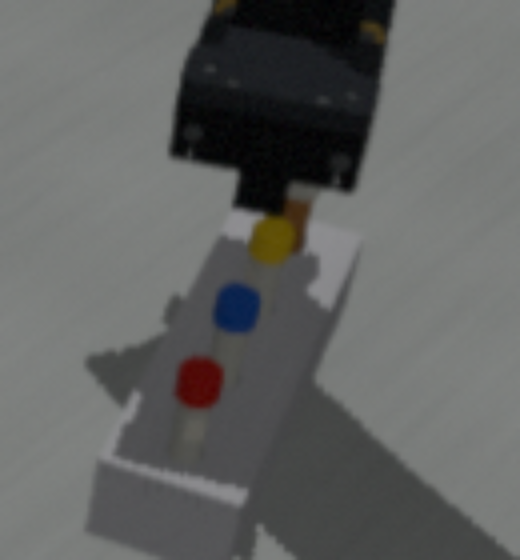

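The tips look about 12 px higher than the reported pose implies. Before leaving I'll check that with the other cameras.

Run:
```python
from h import *
from bench import r
ct=r.calibration("top");cw=r.calibration("wrist");cs=r.calibration("side");st=r.read_state();
t=r.camera("top");w=r.camera("wrist");s=r.camera("side")
print(st['time'],st['ee_pos'],cw)
cv2.imwrite("pics/t3.png",cv2.resize(t[200:340,340:500,::-1],None,fx=4,fy=4));cv2.imwrite("pics/w3.png",w[:,:,::-1]);cv2.imwrite("pics/s3.png",cv2.resize(s[130:270,370:500,::-1],None,fx=4,fy=4))
def proj(c,P):
    q=R.from_quat(c['orientation']).inv().apply(np.array(P)-c['xyz'])*[1,-1,-1]
    K=np.array([[c['fx'],0,c['cx']],[0,c['fy'],c['cy']],[0,0,1]])
    return cv2.projectPoints(q[None],np.zeros(3),np.zeros(3),K,np.array(c['dist']))[0].ravel().round(1)
for z in(.1,.122,.141,.15): print(z,[proj(c,(.471,-.212,z)) for c in(ct,cw,cs)])
```

```text
4.7 [ 0.47105143 -0.21195978  0.14086008] {'fx': 372.4224661030613, 'fy': 372.4224661030613, 'cx': 319.9085257507416, 'cy': 246.47389772827364, 'dist': array([0.0034205, 0.       , 0.       , 0.       , 0.       ]), 'xyz': array([ 0.54447958, -0.17822159,  0.32152443]), 'orientation': array([-0.12556549,  0.07889637, -0.52768181,  0.83639738])}
0.1 [array([415.6, 272.2]), array([317.9, 266. ]), array([429.3, 203.6])]
0.122 [array([417.7, 270.6]), array([317.7, 279.1]), array([431.3, 194.5])]
0.141 [array([419.6, 269.3]), array([317.5, 292.7]), array([433.1, 186.3])]
0.15 [array([420.5, 268.6]), array([317.4, 300. ]), array([433.9, 182.4])]
```

View pics/w3.png

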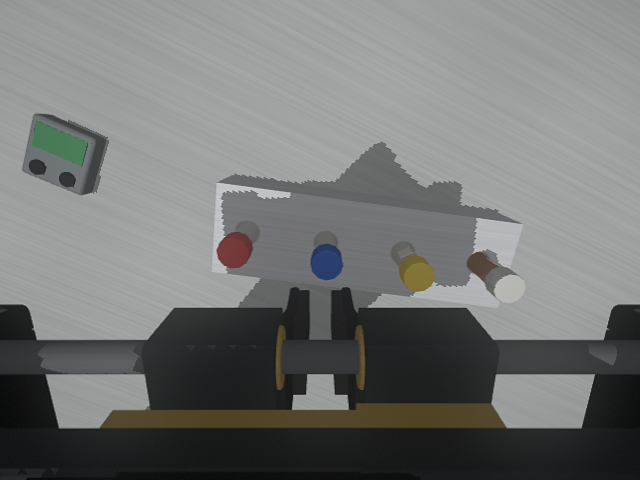

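View pics/t3.png

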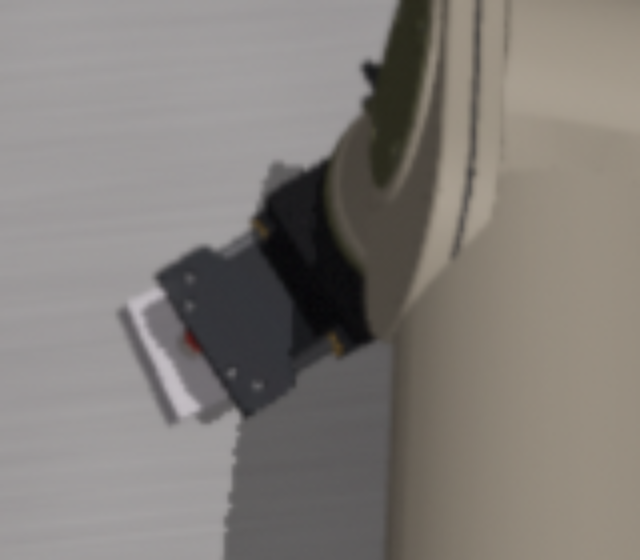

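View pics/s3.png

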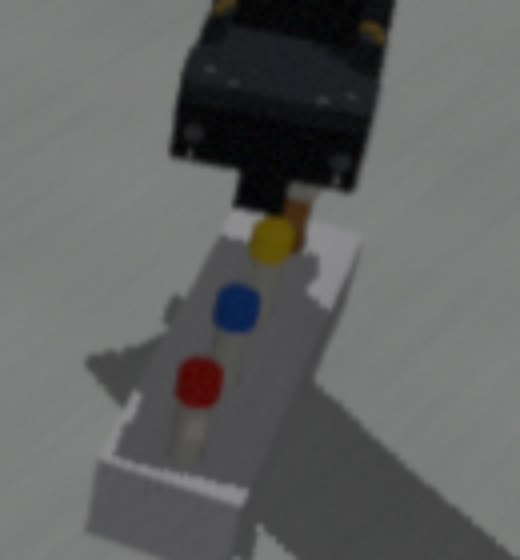

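The wrist view has the blue cap at (326,262), on the finger line, and the side view also lines up, so horizontally I'm centred. Height is still in question. I'll check the camera height against the known 60 mm well spacing, and measure the tips.

Run:
```python
from h import *
from bench import r
cw=r.calibration("wrist");cs=r.calibration("side");print(r.read_state()['time'],r.read_state()['ee_pos'])
w=cv2.imread("pics/w3.png")[:,:,::-1]
RNG['blue']=[(95,110,60,130,255,255)];RNG['yellow']=[(20,120,60,32,255,255)];RNG['red']=[(0,130,60,8,255,255),(172,130,60,180,255,255)]
P={}
for k in('red','blue','yellow'):
    b=max(blobs(w,k,200),key=lambda b:b[3]); P[k]=onz(cw,b[:2],.1); print(k,b,P[k])
print(np.linalg.norm(P['red']-P['yellow']),"should be .120")
for dy in(286,290,294): print(tri(cw,(321,dy),cs,(435.,182)))
```

```text
4.85 [ 0.47104808 -0.21196844  0.14086632]
red (237.8, 254.8, [28.4, 29.1], 359.0) [ 0.45613075 -0.16353254  0.1       ]
blue (326.2, 261.7, [35.3, 30.7], 851.5) [ 0.47584173 -0.2154984   0.1       ]
yellow (330.9, 417.0, [24.0, 347.0], 6136.0) [ 0.37017784 -0.27033441  0.1       ]
0.13709318553355646 should be .120
(array([ 0.47406025, -0.21385396,  0.14678967]), np.float64(0.008284868198660169))
(array([ 0.47314861, -0.21400103,  0.14749507]), np.float64(0.006339094289760328))
(array([ 0.47224644, -0.21413218,  0.14822968]), np.float64(0.004404639295146636))
```

Run:
```python
from h import *
from bench import r
cw=r.calibration("wrist")
a=[onz(cw,u,.1) for u in((235.5,251),(326.2,261.7),(416.5,273.5),(509.5,288.5))]
for i in range(3): print(np.linalg.norm(a[i+1]-a[i]))
```

```text
0.057104198435408905
0.05804445072180611
0.06152494353411456
```

The well spacing confirms the pose to about 4 mm (177 mm against 180 mm over three wells). The closed tips therefore really do sit higher than stated, at about 0.148 m. I'll drop 11 mm and dwell again so that either reading of the tip position is within the band.

>>> drive_tool([
  [0.3,0,0,0],
  [0.7,0,0,0],
  [1.0,0,0,0],
  [1.1,0,0,0],
  [1.1,0,0,0],
  [1.1,0,0,0],
  [1.1,0,0,0],
  [1.1,0,0,0],
  [1.1,0,0,0],
  [1.1,0,0,0],
  [1.1,0,0,0],
  [1.1,0,0,0],
  [1.1,0,0,0],
  [1.1,0,0,0],
  [1.1,0,0,0],
  [1.1,0,0,0],
  [1.1,0,0,0],
  [1.1,0,0,0],
  [1.1,0,0,0],
  [1.1,0,0,0],
])

```text
time: 6.52
ee_pos: [0.4711, -0.212, 0.1299]
eef_rot: [0.69, 0.156, -0.69, 0.156]
ft_force: [-0.5, -0.3, 0.3]
width: 0.0101
```

>>> drive_tool([
  [0,0,0,0],
  [0,0,0,0],
  [0,0,0,0],
  [0,0,0,0],
  [0,0,0,0],
  [0,0,0,0],
  [0,0,0,0],
  [0,0,0,0],
  [0,0,0,0],
  [0,0,0,0],
])

```text
time: 7.35
ee_pos: [0.471, -0.212, 0.1299]
eef_rot: [-0.69, -0.156, 0.69, -0.156]
ft_force: [-0.9, -0.3, 0.0]
width: 0.0103
```

>>> drive_tool([
  [-0.5,0,0,0],
  [-1.5,0,0,0],
  [-3,0,0,0],
  [-4.5,0,0,0],
  [-6,0,0,0],
  [-7,0,0,0],
  [-7.3,0,0,0],
  [-7.3,0,0,0],
  [-7.3,0,0,0],
])

```text
time: 8.1
ee_pos: [0.4709, -0.2119, 0.2025]
eef_rot: [-0.69, -0.156, 0.69, -0.156]
ft_force: [-0.6, -0.3, 0.2]
width: 0.0101
```

Run:
```python
from h import *
from bench import r
st=r.read_state();M=R.from_quat(st['eef_rot']).as_matrix();p=st['ee_pos'];print(st['time'],p)
for g in [(.464,.147,.202)]: print((M.T@(np.array(g)-p)*100).round(2))
```

```text
8.1 [ 0.47087371 -0.21189399  0.20246755]
[  0.05 -32.69 -14.82]
```

>>> drive_tool([
  [0,-0.7,-0.3,0],
  [0,-2.2,-1,0],
  [0,-4.4,-2,0],
  [0,-6.6,-3,0],
  [0,-8.8,-4,0],
  [0,-11,-5,0],
  [0,-13.2,-6,0],
  [0,-15.4,-7,0],
  [0,-17.6,-8,0],
  [0,-19.8,-9,0],
  [0,-22,-10,0],
  [0,-24.2,-11,0],
  [0,-26.4,-12,0],
  [0,-28.6,-13,0],
  [0,-30.6,-13.9,0],
  [0,-32,-14.5,0],
  [0,-32.7,-14.8,0],
  [0,-32.7,-14.8,0],
  [0,-32.7,-14.8,0],
])

```text
time: 9.68
ee_pos: [0.4637, 0.1464, 0.2024]
eef_rot: [-0.689, -0.156, 0.69, -0.156]
ft_force: [0.6, -0.8, 0.1]
width: 0.0103
```

Run:
```python
from h import *
from bench import r
c=r.calibration("wrist");st=r.read_state();im=r.camera("wrist");cv2.imwrite("pics/w4.png",im[:,:,::-1])
print(st['time'],st['ee_pos'])
RNG['blue']=[(95,110,60,130,255,255)]
for b in blobs(im,'blue',200): print(b,onz(c,b[:2],.026).round(4))
```

```text
9.6833 [0.46368052 0.14643774 0.20238267]
(319.7, 216.9, [58.0, 59.0], 2720.0) [0.4654 0.146  0.026 ]
```

View pics/w4.png

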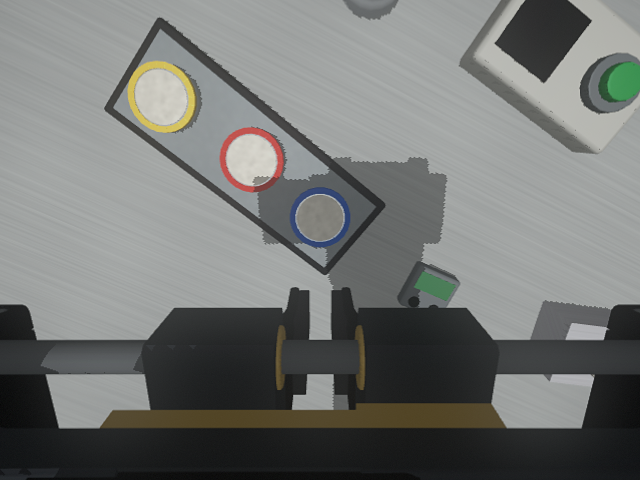

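The blue-ring dish is at (320,217) and casts to (0.465,0.146), within 2 mm of the TCP. I'm going down to 30 mm above the lid, then dwelling.

>>> drive_tool([
  [0.7,0,0,0],
  [2,0,0,0],
  [4,0,0,0],
  [6,0,0,0],
  [8,0,0,0],
  [10,0,0,0],
  [12,0,0,0],
  [13.4,0,0,0],
  [14.1,0,0,0],
  [14.4,0,0,0],
  [14.5,0,0,0],
  [14.5,0,0,0],
  [14.5,0,0,0],
  [14.5,0,0,0],
  [14.5,0,0,0],
  [14.5,0,0,0],
  [14.5,0,0,0],
  [14.5,0,0,0],
  [14.5,0,0,0],
  [14.5,0,0,0],
])

```text
time: 11.4
ee_pos: [0.464, 0.1469, 0.0578]
eef_rot: [0.69, 0.156, -0.69, 0.156]
ft_force: [0.2, -0.0, -1.6]
width: 0.0105
```

>>> drive_tool([
  [0,0,0,0],
  [0,0,0,0],
  [0,0,0,0],
  [0,0,0,0],
  [0,0,0,0],
  [0,0,0,0],
  [0,0,0,0],
  [0,0,0,0],
  [0,0,0,0],
  [0,0,0,0],
  [0,0,0,0],
  [0,0,0,0],
  [0,0,0,0],
  [0,0,0,0],
  [0,0,0,0],
  [0,0,0,0],
  [0,0,0,0],
  [0,0,0,0],
])

```text
time: 12.9
ee_pos: [0.464, 0.1469, 0.0578]
eef_rot: [0.69, 0.156, -0.69, 0.156]
ft_force: [-0.2, 0.7, 0.6]
width: 0.01
```

Run:
```python
from h import *
from bench import r
st=r.read_state();M=R.from_quat(st['eef_rot']).as_matrix();p=st['ee_pos'];print(st['time'],p)
cv2.imwrite("pics/s5.png",r.camera("side")[:,:,::-1])
for g in [(.464,.147,.15),(.678,-.022,.15)]: print((M.T@(np.array(g)-p)*100).round(2))
```

```text
12.9 [0.46397086 0.1469047  0.05782508]
[-9.22 -0.01 -0.01]
[ -9.22  24.46 -12.05]
```

View pics/s5.png

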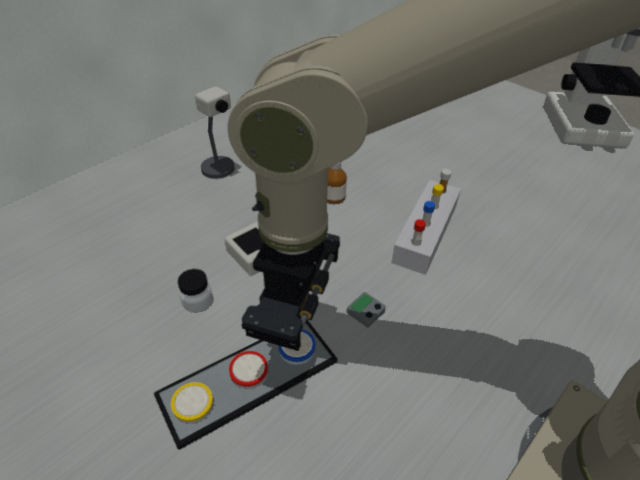

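The side view shows the gripper above the blue dish at (297,345), with all the dishes unmoved. Next I raise and go to the button.

>>> drive_tool([
  [0,0,0,0],
  [0,0,0,0],
  [-0.5,0,0,0],
  [-2,0,0,0],
  [-4,0,0,0],
  [-6,0,0,0],
  [-8,0,0,0],
  [-9.5,0,0,0],
  [-10.3,0,0,0],
  [-10.5,0,0,0],
  [-10.5,0,0,0],
])

```text
time: 13.87
ee_pos: [0.464, 0.1469, 0.1629]
eef_rot: [0.69, 0.156, -0.69, 0.156]
ft_force: [0.2, -0.1, -0.1]
width: 0.0107
```

>>> drive_tool([
  [0,0.7,-0.4,0],
  [0,2.2,-1.1,0],
  [0,4.4,-2.2,0],
  [0,6.6,-3.3,0],
  [0,8.8,-4.3,0],
  [0,11,-5.4,0],
  [0,13.2,-6.5,0],
  [0,15.4,-7.6,0],
  [0,17.6,-8.7,0],
  [0,19.8,-9.8,0],
  [0,22,-10.8,0],
  [0,23.6,-11.6,0],
  [0,24.3,-12,0],
  [0,24.5,-12.1,0],
  [0,24.5,-12.1,0],
  [0,24.5,-12.1,0],
])

```text
time: 15.2
ee_pos: [0.6781, -0.0213, 0.1625]
eef_rot: [-0.689, -0.157, 0.69, -0.156]
ft_force: [0.2, 0.8, 0.4]
width: 0.0103
```

Run:
```python
from h import *
from bench import r
c=r.calibration("wrist");st=r.read_state();im=r.camera("wrist");cv2.imwrite("pics/w6.png",im[:,:,::-1])
print(st['time'],st['ee_pos'])
for b in blobs(im,'green',200): print(b,onz(c,b[:2],.05).round(4))
```

```text
15.2 [ 0.67807986 -0.02132792  0.16249029]
(326.3, 245.4, [20.6, 32.8], 363.5) [ 0.6734 -0.0308  0.05  ]
```

View pics/w6.png

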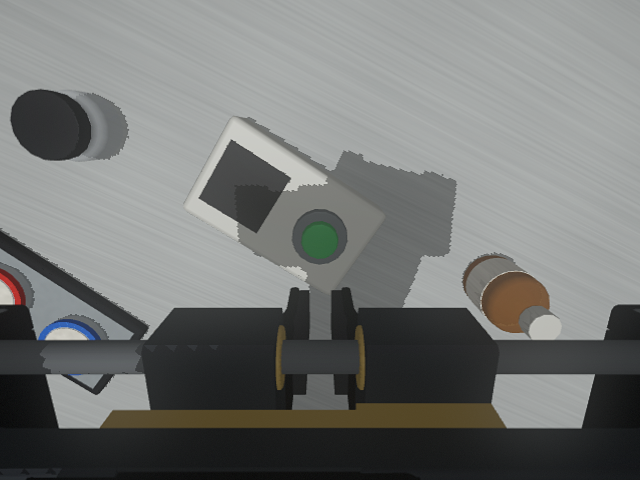

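The button is centred at (320,241), with its collar around it and the bottle well clear to the right. I'll narrow the fingers to a gap of about 3 mm and come down.

Run:
```python
from h import *
from bench import r
print(onz(r.calibration("wrist"),(320,241),.05))
```

```text
[ 0.67451335 -0.02433822  0.05      ]
```

>>> drive_tool([
  [0.7,0,0,0],
  [2,0,0,0],
  [3.5,0,0,0],
  [5,0,0,0],
  [6.5,0,0,0],
  [7.5,0,0,0],
  [8,0,0,0],
  [8,0,0,0],
  [8,0,0,0],
  [8,0,0,0],
], grip=247)

```text
time: 16.08
ee_pos: [0.6791, -0.0221, 0.0838]
eef_rot: [0.69, 0.156, -0.689, 0.156]
ft_force: [-0.5, -0.3, 0.4]
width: 0.0032
```

Run:
```python
from h import *
from bench import r
st=r.read_state();print(st['time'],st['ee_pos'],st['width'])
for n in("wrist","side"): cv2.imwrite(f"pics/{n}7.png",r.camera(n)[:,:,::-1])
```

```text
16.0833 [ 0.67914601 -0.02210234  0.08380671] 0.003205759775957646
```

View pics/side7.png

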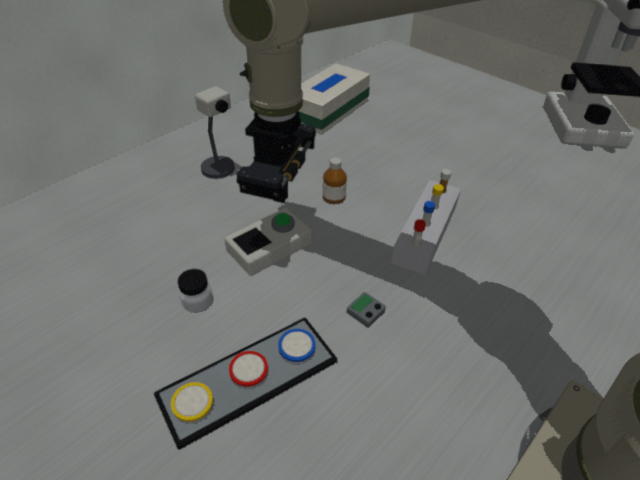

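View pics/wrist7.png

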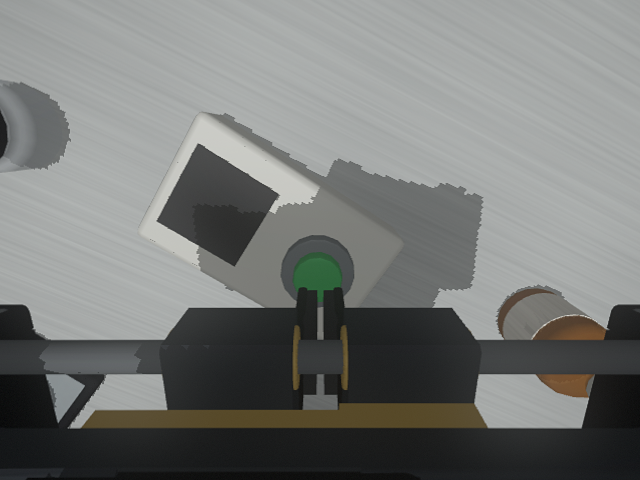

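The fingers are lined up on the button. From here I'll go down in small steps, watching the force.

>>> drive_tool([
  [0.3,0,0,0],
  [0.6,0,0,0],
  [0.9,0,0,0],
  [1.2,0,0,0],
  [1.4,0,0,0],
  [1.4,0,0,0],
  [1.4,0,0,0],
])

```text
time: 16.77
ee_pos: [0.6785, -0.0222, 0.0686]
eef_rot: [-0.69, -0.156, 0.69, -0.156]
ft_force: [-0.4, -0.2, -0.8]
width: 0.0028
```

>>> drive_tool([
  [0.1,0,0,0],
  [0.2,0,0,0],
  [0.3,0,0,0],
  [0.3,0,0,0],
  [0.3,0,0,0],
])

```text
time: 17.18
ee_pos: [0.6786, -0.0222, 0.0658]
eef_rot: [-0.69, -0.156, 0.69, -0.156]
ft_force: [-0.5, -0.4, -0.1]
width: 0.0025
```

>>> drive_tool([
  [0.1,0,0,0],
  [0.2,0,0,0],
  [0.3,0,0,0],
  [0.3,0,0,0],
  [0.3,0,0,0],
])

```text
time: 17.6
ee_pos: [0.6785, -0.0222, 0.0628]
eef_rot: [-0.69, -0.156, 0.69, -0.156]
ft_force: [0.6, -0.3, -0.6]
width: 0.0029
```

Run:
```python
from h import *
from bench import r
st=r.read_state();print(st['time'],st['ee_pos'],st['ft_force'])
w=r.camera("wrist");s=r.camera("side")
cv2.imwrite("pics/x8.png",np.vstack([cv2.resize(w[200:420,200:440],(720,290*720//720)),cv2.resize(s[130:260,210:350],(720,300))])[:,:,::-1])
```

```text
17.6 [ 0.67854865 -0.02221147  0.06276111] [ 0.62826988 -0.33273809 -0.61409612]
```

View pics/x8.png

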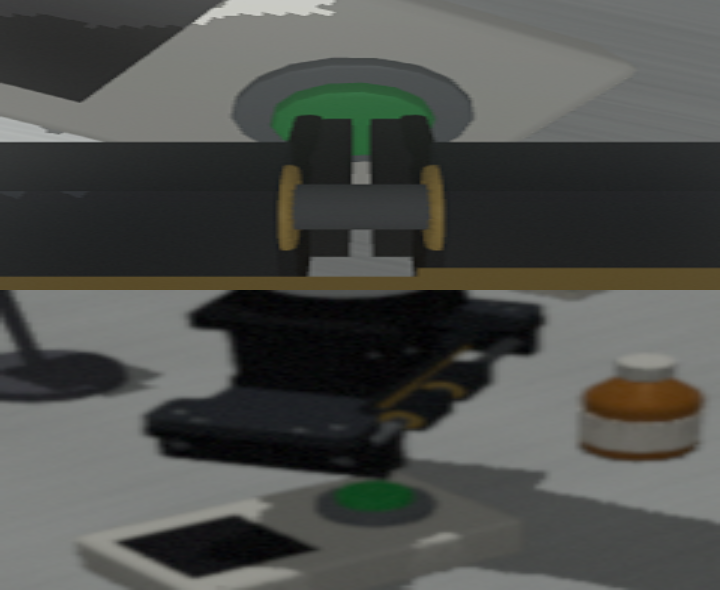

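No contact yet, and the view shows the tips still above the button. Continuing down.

>>> drive_tool([
  [0.1,0,0,0],
  [0.2,0,0,0],
  [0.3,0,0,0],
  [0.4,0,0,0],
  [0.4,0,0,0],
  [0.4,0,0,0],
])

```text
time: 18.2
ee_pos: [0.6785, -0.0222, 0.0588]
eef_rot: [-0.69, -0.156, 0.69, -0.156]
ft_force: [-1.1, -0.6, 0.1]
width: 0.0027
```

>>> drive_tool([
  [0.1,0,0,0],
  [0.2,0,0,0],
  [0.3,0,0,0],
  [0.3,0,0,0],
  [0.3,0,0,0],
])

```text
time: 18.62
ee_pos: [0.6785, -0.0222, 0.0558]
eef_rot: [-0.69, -0.156, 0.69, -0.156]
ft_force: [0.8, -0.5, 1.3]
width: 0.0026
```

>>> drive_tool([
  [0.1,0,0,0],
  [0.2,0,0,0],
  [0.3,0,0,0],
  [0.3,0,0,0],
  [0.3,0,0,0],
])

```text
time: 19.03
ee_pos: [0.6785, -0.0222, 0.0528]
eef_rot: [-0.69, -0.156, 0.69, -0.156]
ft_force: [0.1, 0.8, 0.2]
width: 0.003
```

>>> drive_tool([
  [0.1,0,0,0],
  [0.2,0,0,0],
  [0.3,0,0,0],
  [0.3,0,0,0],
  [0.3,0,0,0],
])

```text
time: 19.45
ee_pos: [0.6785, -0.0222, 0.0498]
eef_rot: [-0.69, -0.156, 0.69, -0.156]
ft_force: [0.4, 0.3, -0.1]
width: 0.0028
```

Run:
```python
from h import *
from bench import r
st=r.read_state();print(st['time'],st['ee_pos'],st['ft_force'])
w=r.camera("wrist");s=r.camera("side")
cv2.imwrite("pics/x9.png",np.vstack([cv2.resize(w[200:420,200:440],(720,290)),cv2.resize(s[130:260,210:350],(720,300))])[:,:,::-1])
```

```text
19.45 [ 0.67854462 -0.02224581  0.04976436] [ 0.43753142  0.3067461  -0.06489761]
```

View pics/x9.png

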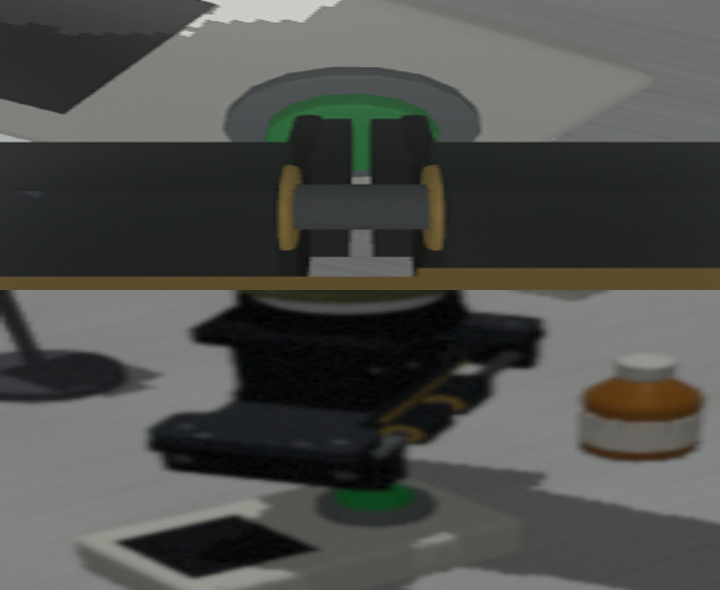

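Still just above. Contact should be near TCP z ≈ 0.043, so I'll use finer steps.

>>> drive_tool([
  [0.1,0,0,0],
  [0.2,0,0,0],
  [0.3,0,0,0],
  [0.3,0,0,0],
  [0.3,0,0,0],
])

```text
time: 19.97
ee_pos: [0.6785, -0.0222, 0.0467]
eef_rot: [-0.69, -0.156, 0.69, -0.156]
ft_force: [0.8, 1.2, 0.2]
width: 0.0031
```

>>> drive_tool([
  [0.1,0,0,0],
  [0.2,0,0,0],
  [0.3,0,0,0],
  [0.3,0,0,0],
  [0.3,0,0,0],
])

```text
time: 20.38
ee_pos: [0.6786, -0.0222, 0.0438]
eef_rot: [-0.69, -0.156, 0.69, -0.156]
ft_force: [0.4, 0.3, 0.6]
width: 0.0031
```

>>> drive_tool([
  [0.1,0,0,0],
  [0.2,0,0,0],
  [0.2,0,0,0],
  [0.2,0,0,0],
])

```text
time: 20.72
ee_pos: [0.6787, -0.0222, 0.042]
eef_rot: [0.69, 0.156, -0.69, 0.156]
ft_force: [0.5, -0.3, 0.6]
width: 0.0027
```

>>> drive_tool([
  [0.1,0,0,0],
  [0.2,0,0,0],
  [0.2,0,0,0],
  [0.2,0,0,0],
])

```text
time: 21.05
ee_pos: [0.6788, -0.0222, 0.04]
eef_rot: [0.69, 0.156, -0.69, 0.156]
ft_force: [-0.1, 0.2, 3.1]
width: 0.0031
```

Run:
```python
from h import *
from bench import r
st=r.read_state();print(st['time'],st['ee_pos'],st['ft_force'])
w=r.camera("wrist");s=r.camera("side")
print(r.read_state()['ft_force'])
cv2.imwrite("pics/x10.png",np.vstack([cv2.resize(w[200:420,200:440],(720,290)),cv2.resize(s[130:260,210:350],(720,300))])[:,:,::-1])
```

```text
21.05 [ 0.67876479 -0.02216941  0.04000697] [-0.14549996  0.21787916  3.14829989]
[-0.99820826  0.9951365   2.87122281]
```

View pics/x10.png

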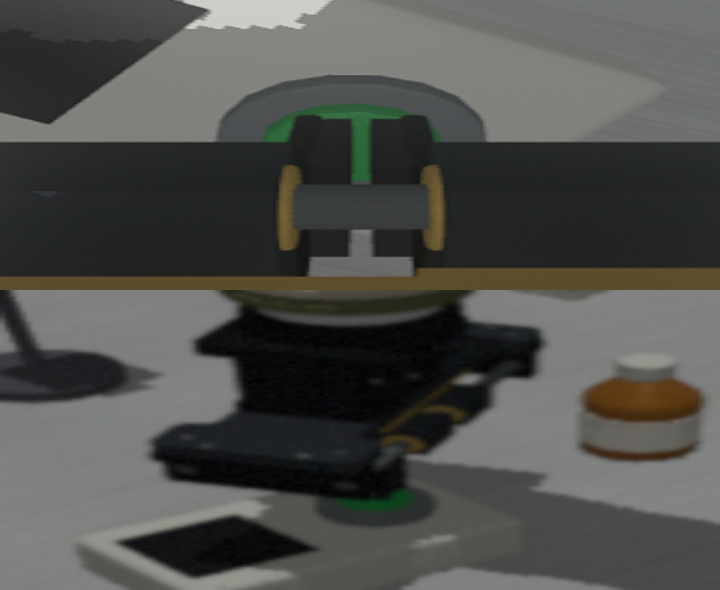

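Contact, at about 3 N. Now I press on through the remaining travel and hold.

>>> drive_tool([
  [0.1,0,0,0],
  [0.2,0,0,0],
  [0.3,0,0,0],
  [0.3,0,0,0],
  [0.3,0,0,0],
])

```text
time: 21.57
ee_pos: [0.6788, -0.0222, 0.037]
eef_rot: [0.69, 0.156, -0.69, 0.156]
ft_force: [-0.9, 0.2, 4.5]
width: 0.0023
```

>>> drive_tool([
  [0.1,0,0,0],
  [0.2,0,0,0],
  [0.2,0,0,0],
  [0.2,0,0,0],
])

```text
time: 21.9
ee_pos: [0.6789, -0.0222, 0.0366]
eef_rot: [0.69, 0.156, -0.689, 0.156]
ft_force: [-6.4, -0.1, 16.8]
width: 0.0026
```

The force rose to about 4.5 N and then jumped to 17 N at the stop, over about 5–6 mm of travel, so the button is fully pressed. Now releasing straight up.

>>> drive_tool([
  [0,0,0,0],
  [-0.3,0,0,0],
  [-0.7,0,0,0],
  [-1.3,0,0,0],
  [-2.5,0,0,0],
  [-4.5,0,0,0],
  [-6.5,0,0,0],
  [-8.5,0,0,0],
  [-10.5,0,0,0],
  [-12.5,0,0,0],
  [-14.5,0,0,0],
  [-15.6,0,0,0],
  [-16,0,0,0],
  [-16,0,0,0],
  [-16,0,0,0],
  [-16,0,0,0],
])

```text
time: 23.23
ee_pos: [0.6779, -0.0223, 0.1933]
eef_rot: [-0.689, -0.156, 0.69, -0.156]
ft_force: [-0.5, 0.0, -0.7]
width: 0.0025
```

Run:
```python
from h import *
from bench import r
st=r.read_state();print(st['time'],st['ee_pos'],st['ft_force'])
w=r.camera("wrist");s=r.camera("side");t=r.camera("top")
cv2.imwrite("pics/w11.png",w[:,:,::-1]);cv2.imwrite("pics/s11.png",s[:,:,::-1]);
for n,im in(("side",s),("top",t)):
  o=cv2.imread(f"pics/{n}0.png")[:,:,::-1]
  for col in RNG: print(n,col,[b[:2] for b in blobs(o,col)],[b[:2] for b in blobs(im,col)])
```

```text
23.2333 [ 0.67794323 -0.0222928   0.19332072] [-0.49581863  0.02331287 -0.74682596]
side blue [(296.5, 344.8), (429.0, 206.6), (328.6, 82.4)] [(296.5, 344.8), (429.0, 206.6), (328.7, 82.4)]
side yellow [(191.3, 401.3), (438.5, 188.7)] [(191.4, 401.4), (437.9, 189.5)]
side red [(247.9, 367.9), (420.0, 223.0)] [(247.9, 368.2)]
side green [(361.6, 302.7), (282.2, 218.6)] [(361.5, 302.7), (282.1, 218.6)]
top blue [(43.7, 385.1), (416.2, 271.6), (492.2, 51.8)] [(43.7, 385.1), (492.3, 51.8)]
top yellow [(171.5, 286.7), (441.6, 260.3)] [(171.6, 286.8), (441.6, 260.3)]
top red [(390.8, 282.8)] []
top green [(315.6, 193.6)] [(313.9, 193.9)]
```

View pics/s11.png

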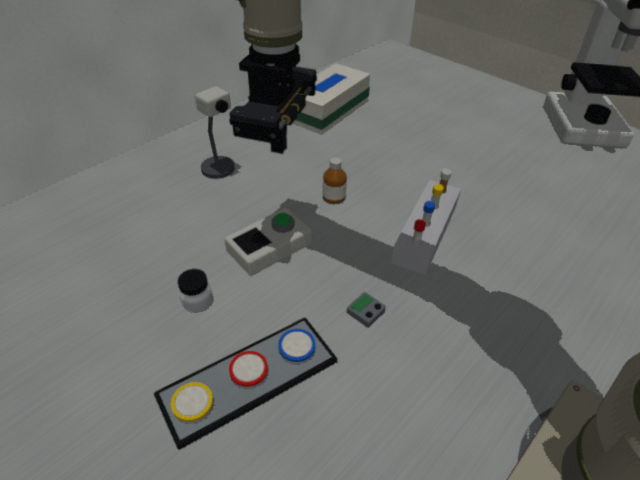

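View pics/w11.png

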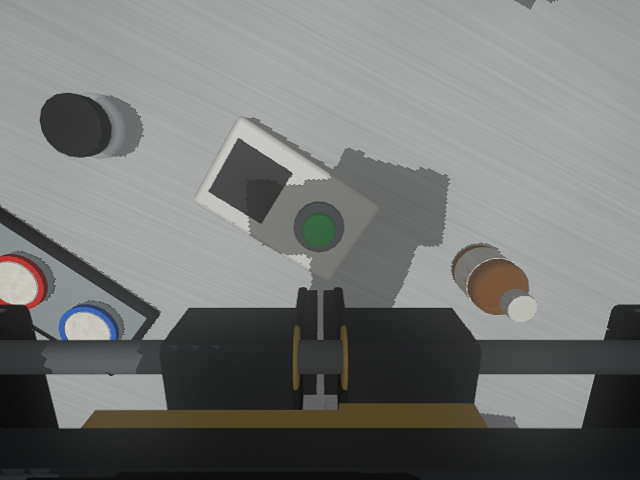

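The side view puts the button at (282,219), the same as at the start, so it's back up. Nothing else has moved (the red caps are just in shadow), and the gripper is clear. Handing in.

Run:
```python
from bench import r
print(r.close_job())
```

```text
the job is handed in; nothing more can be done
None
```

The job is done and handed in at about 23 s of the 64 s allowed; no verdict came back.

- **Blue tube:** I pointed at the blue cap for over 2 s with the grasp point 41 mm above it. I then lowered to 30 mm and held for about 2 s more. It was centred within about 6 mm.
- **Blue-ring dish:** I held about 31 mm above its lid for over 2 s, centred within about 2 mm.
- **Green button:** I pressed it until it hit its stop. The force was about 3 to 4.5 N on the way down and 17 N at the bottom, over 5–6 mm of travel. Then I drew straight up to z = 0.193 m.

**Last checks:**
- In the side view, the green button is back at its starting pixel.
- The blue and yellow tubes, all three dishes and the timer are within about 1 px of where they began. The white tube, jar and bottle I checked only by eye, and they look unmoved.
- The force reading was only noise, and the gripper was clear of everything.

**What disagreed:**
- **Fingertip position:** with the gripper nearly closed, the fingertips sat about 26–28 mm higher than the stated "19 mm ahead of the TCP". Both the cameras and the height at button contact showed this. The second, lower dwell over the tube was because of it. The tips themselves hung roughly 4 cm above the cap and dish, not 2 cm, though the grasp point was inside the judged band.
- **Red tube:** its colour mask found nothing in the last pictures because the cap was in the arm's shadow. By eye it stands in its place in the side view.

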